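# Slide the lid shut on the perfume tester case

## Task

Close the tester case at the perfume counter: take the loose wooden lid with the grip bar and slide it flat into the grooves of the case, from the open end with the sill, until it is fully home against the end stop. Let go of it, and leave the bottles and the phone standing and lying where they are.

Things in the scene. Friction and masses are not known exactly. Their poses are not given: they have to be found in the camera images.
- lid: Loose flat wooden lid panel, 104 (x) x 140 (y) x 6 mm thick, lying flat on the counter, about 110 g. Origin: centre of its underside, z up. A grip bar stands across the middle of its top: 60 mm long along x, 12 mm thick along y, from z 6 to z 30 mm. The lid is the same turned half round; its y axis is the way it slides.
- lid_bar (a point): Centre of the lid's grip bar, 18 mm above the lid's underside. Grasp it across its 12 mm thickness (fingers closing along the lid's y).
- case: Dark wooden tester case screwed to the counter, 130 (x) x 152 (y) x 65 mm high, open on top, four vials lying inside. Origin: centre of its underside, z up. Ledges along both long sides, tops at z 50 mm, carry the lid; lips above them (z 59 to 65, y -70 to +70, 86 mm apart) make grooves 9 mm high, 109 mm apart at their sides. Open at the +y end; stop wall at y -70, 65 mm high.
- case_sill (a point): Middle of the level sill before the open (+y) end of the grooves, on its top, level with the ledges (case frame x 0, y 94, z 50 mm). The sill is 130 mm wide, y 76 to 112. Side guides 59 mm high stand on it, flaring from 109 mm apart at the grooves to about 128 mm at the outside; the lip ends there are bent up to z 67 mm, y 83 mm.
- case_home (a point): Where the lid's origin is when the lid is fully home, 50 mm above the case's origin; axes as the case's. The lid slides in along -y and then reaches from y -70 to +70 mm.
- tall_dropper: Bystander: amber dropper bottle, 42 mm across, 125 mm tall, standing. Origin: centre of its underside.
- short_dropper: Bystander: amber dropper bottle, 30 mm across, 85 mm tall, standing. Origin: centre of its underside.
- flask: Bystander: square glass perfume bottle with steel cap, 45 x 30 mm, 96 mm tall, standing. Origin: centre of its underside.
- phone: Bystander: phone lying flat, 72 x 145 x 9 mm, white with a dark screen. Origin: centre of its underside.
There are look-alikes about, which are no part of the job. What is meant by the lid is not blue, and is the smaller of those in its own colour. Of the things shaped like the case, the wooden one is meant.

How it is judged:
At the end, for the whole second after the job is handed in: The lid lies flat in both grooves of the case, at rest and released, its origin within 6 mm of case_home along x and y and between 3 mm below and 5 mm above it, in line with the case to 0.06 rad and level to 0.05 rad (x of lid in the frame of case_home between -0.006 and 0.006 m and y of lid in the frame of case_home between -0.006 and 0.006 m and z of lid in the frame of case_home between -0.003 and 0.005 m and angle between the y axis of lid and the y axis of case, either way round below 0.06 rad and angle between the z axis of lid and the z axis of case, either way round below 0.05 rad and linear speed of lid below 0.01 m/s); the robot touches nothing.
It fails at once if the tall dropper is moved more than 30 mm or tipped over (distance of tall_dropper from where it was at the start of the episode above 0.03 m or angle between tall_dropper's own z axis and vertical above 0.5 rad).
It fails at once if the short dropper is moved more than 30 mm or tipped over (distance of short_dropper from where it was at the start of the episode above 0.03 m or angle between short_dropper's own z axis and vertical above 0.5 rad).
It fails at once if the flask is moved more than 30 mm or tipped over (distance of flask from where it was at the start of the episode above 0.03 m or angle between flask's own z axis and vertical above 0.5 rad).
It fails at once if the phone is moved more than 30 mm (distance of phone from where it was at the start of the episode above 0.03 m).
It also fails if it takes over 50 s, if anything falls off the work surface, if the arm or the gripper's body presses on something with over 40 N, if the wrist force passes 120 N, or if a joint passes its speed limit or range.

## Robot

A 7-joint arm with a two-finger parallel gripper is mounted at the origin on the work surface. World frame = base frame: x ahead of the robot, y to its left, z up, the work surface at z = 0. Lengths are in m, angles in rad, forces in N, time in s.
With the tool pointing down it reaches from about 0.4 to 0.9 m from the base axis. Payload 5.6 kg.
Tool frame: the origin (TCP) lies midway between the tips of the shut fingers; the grasp point (between the pads) lies 19 mm behind it; z points along the fingers, y is the line along which they close (so a half turn about z gives the same grasp; the last joint's range is limited). The gripper opens to 92 mm and grips with 3 to 60 N. Pads are 20 mm wide; open, the fingers measure 128 mm over their backs; the gripper's body (75 mm by 189 mm) begins 69 mm behind the grasp point.
Start: joints at [1.243, 0.468, -0.012, 1.603, 0.006, 1.071, -0.056], TCP at [0.183, -0.624, 0.215] pointing down, gripper open.
Joint ranges: [-2.53, 2.53], [-0.31, 2.02], [-1.57, 1.55], [0.28, 2.44], [-1.29, 4.43], [0.15, 1.84], [-2.92, 2.92]. Speed limits (rad/s): [2.57, 2.57, 3.14, 3.14, 3.14, 3.14, 3.14].

## Interface

Orientations are given as a 3x3 rotation matrix whose columns are the frame's x, y, z axes.
In Python, from station import env, effector, solver, viewer, workorder, search_frame, tip_of gives the robot as it stands. Calls block until the motion is done:
- env.reach(position, orientation): joint-space move of the TCP to a pose.
- env.movel(position, frame=None, rate=0.15): straight line of the TCP; frame=None keeps the orientation; rate is the mean speed in m/s.
- env.goto_joints(angles): joint-space move.
- effector.release() and effector.grasp(squeeze=None): open the fingers fully, or close them until they stop; squeeze is the grip in N (None keeps the last).
- env.pause(seconds).
- solver.inverse_kinematics(position, orientation): joint angles nearest the present ones, or None.
- env.sense(): the state.
- viewer.read_camera(name): name is "scene" or "top" or "wrist"; returns (picture, depth): 480x640x3 uint8, red, green, blue; 480x640 float32, m along the optical axis (not along the pixel's ray), 0 where there is no reading.
- viewer.camera_info(name): a dict with "intrinsics" (3x3 intrinsics, pixels), "eye" and "rotation" of the camera in the world; the wrist camera has in their place "T_tool_cam" (4x4, takes a point from camera to tool coordinates, whose origin is the TCP and whose axes are the flange's). Camera axes: x right, y up, looking along -z (the intrinsics and any distortion apply to the point x, -y, -z); pixel columns grow to the right and rows downward; lengths in m; the calibration is good to about 2 mm. A picture is of the moment at which its call begins: read the wrist's pose just before it. camera_info takes no time and is no camera call.
A pose or a line that the arm cannot do raises env.PlanningError and nothing moves.
- workorder.finish_job(): hands the job in; it is judged then, once.
Trained networks look in the newest picture that a camera, given by its name, has taken for a name from the list of things; names that differ only in an ending like _2 or _b are one class to them, and where a whole thing is asked for, a point or a joint stands for the part that bears it (a point fixed in the world has none). Each returns a list of dicts, best first, with "score" (0 to 1); they miss things now and then, are a little off and sometimes report something else, mostly with a low value. They report only what shows in the picture. A call takes as long as a camera call. They do not tell look-alikes from the thing itself.
- search_frame(camera, name): "at" ([x, y, z] in m, in world coordinates, good to about 4 mm: the middle of the surface that is visible of it).
- tip_of(camera, name): "at" ([x, y, z] in m, in world coordinates, good to about 4 mm: a listed point, or the origin of a listed thing).
The state is a dict: "t": time; "joint_positions": joint angles; "joint_velocities": joint speeds; "tau": joint torques, N m; "ee_pos": TCP position; "tcp_rot": TCP orientation; "wrist_force": force on the tool from outside, world axes, zero at the start; "moment": the same for the moment, N m; "gripper_width": finger opening in m; "grasp_force": force on a finger pad.
Only numpy, scipy, OpenCV 4.12 (cv2) and the standard library are available. Lean on these libraries where they do the work, as an engineer would, in place of code of your own. Each camera call takes 0.05 s, during which the arm holds its last target. There are 200 camera calls.

## Working session

There is one attempt and no reset: what is moved stays moved. The work goes in short steps, each a Python script; the robot and the scene stay as the last script left them, time stands still between calls to the robot, and variables do not carry over. Pictures are saved under pics/ and viewed, at most 10 in all, crops included, and the job is handed in when it is done.

```bash
ls; mkdir -p pics
cat > h.py <<'E'
import numpy as np, cv2
from station import env, effector, solver, viewer, workorder, search_frame, tip_of
np.set_printoptions(precision=4, suppress=True)
def cloud(name):
    s=env.sense(); pic,d=viewer.read_camera(name); ci=viewer.camera_info(name); K=np.array(ci["intrinsics"])
    v,u=np.mgrid[0:480,0:640]
    P=np.stack([(u-K[0,2])/K[0,0]*d,-(v-K[1,2])/K[1,1]*d,-d],-1)
    if name=="wrist":
        T=np.array(ci["T_tool_cam"]); P=P@T[:3,:3].T+T[:3,3]
        P=P@np.array(s["tcp_rot"]).T+np.array(s["ee_pos"])
    else: P=P@np.array(ci["rotation"]).T+np.array(ci["eye"])
    P[d<=0]=np.nan
    return pic,P
def save(pic,n): cv2.imwrite("pics/"+n,pic[:,:,::-1])
E
python3 - <<'E'
from h import *
for c in ("top","scene"):
    pic,P=cloud(c); save(pic,c+"1.png"); np.save(c+"1.npy",P)
    for n in ("lid","lid_bar","case","case_sill","case_home","phone","flask","tall_dropper","short_dropper"):
        for r in tip_of(c,n)[:4]: print(c,n,np.array(r["at"]),round(r["score"],2))
print({k:v for k,v in viewer.camera_info("top").items()})
s=env.sense();print(s["t"],s["tcp_rot"])
E
```

```text
pics
top lid [ 0.5357  0.2422 -0.0008] 0.91
top lid [ 0.3082 -0.1897 -0.0015] 0.65
top lid [0.2697 0.2229 0.0003] 0.62
top lid [ 0.5164 -0.1729 -0.0001] 0.47
top lid_bar [0.2681 0.2222 0.0267] 0.77
top lid_bar [0.5362 0.2449 0.0222] 0.76
top lid_bar [ 0.3025 -0.1896  0.0208] 0.59
top case [ 0.512  -0.1726 -0.0001] 0.95
top case [ 0.752  -0.2525  0.0035] 0.6
top case_sill [ 0.7697 -0.1618  0.0525] 0.81
top case_sill [ 0.4946 -0.0794  0.0516] 0.65
top case_home [ 0.5127 -0.1731  0.0509] 0.82
top case_home [ 0.7576 -0.25    0.0533] 0.65
top phone [0.7123 0.3637 0.0007] 0.85
top phone [0.5369 0.2475 0.0205] 0.69
top flask [0.761  0.0895 0.0003] 0.68
top tall_dropper [ 0.7859  0.2204 -0.0039] 0.7
top short_dropper [ 0.7574 -0.0499 -0.0006] 0.56
scene lid [0.536  0.2413 0.0001] 0.85
scene lid [ 0.2716  0.2242 -0.0006] 0.63
scene lid [ 0.3114 -0.1894  0.0018] 0.55
scene lid_bar [ 0.3072 -0.1881  0.0186] 0.77
scene lid_bar [0.2688 0.2285 0.0241] 0.63
scene lid_bar [0.5341 0.2455 0.0214] 0.61
scene case [ 0.759  -0.2538 -0.0074] 0.84
scene case [ 0.5119 -0.1769  0.0021] 0.62
scene case_sill [ 0.4942 -0.083   0.0506] 0.96
scene case_sill [ 0.7701 -0.1572  0.0481] 0.69
scene case_home [ 0.7561 -0.251   0.0531] 0.77
scene case_home [ 0.5103 -0.1736  0.0447] 0.61
scene phone [0.7088 0.3678 0.001 ] 0.86
scene flask [0.7574 0.0873 0.0023] 0.57
scene tall_dropper [0.7842 0.2264 0.0002] 0.97
scene short_dropper [ 0.7602 -0.0468 -0.0002] 0.95
{'intrinsics': array([[601.0713,   0.    , 315.8384],
       [  0.    , 601.0713, 233.9488],
       [  0.    ,   0.    ,   1.    ]]), 'eye': array([0.2426, 0.0764, 1.4358]), 'rotation': array([[-0.0043,  0.9796, -0.2007],
       [-1.    , -0.0041,  0.0015],
       [ 0.0006,  0.2007,  0.9797]])}
1.0 [[ 0.9597  0.2809 -0.    ]
 [ 0.2809 -0.9597 -0.0001]
 [-0.      0.0001 -1.    ]]
```

View pics/top1.png

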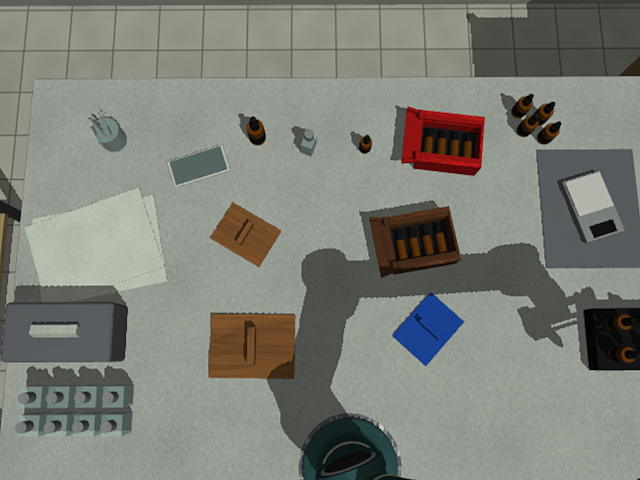

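View pics/scene1.png

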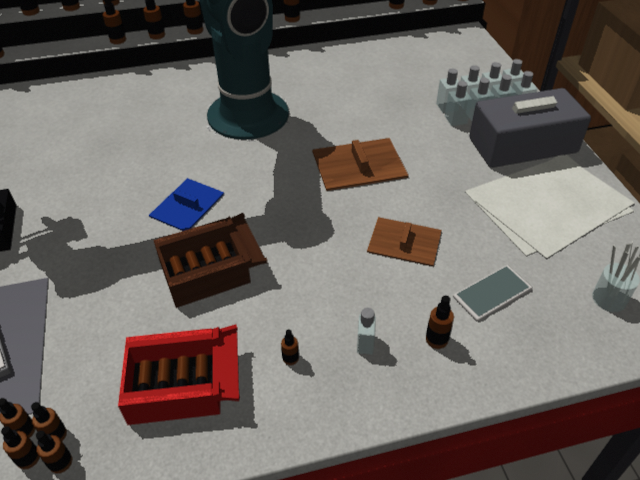

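The lid is the small brown panel at top-view px (245,233); the larger brown one at (252,345) and the blue one at (428,328) are look-alikes. The case is the dark wooden one at px (415,242), with its sill end to the left (world +y); the red one is a decoy. I'll look at both from close up.

```bash
python3 - <<'E'
from h import *
def R(yaw): # tool y along direction yaw+90deg.. tool x at yaw, pointing down
    c,s=np.cos(yaw),np.sin(yaw); return np.array([[c,s,0],[s,-c,0],[0,0,-1.]])
print(viewer.camera_info("wrist"))
for n,p,yaw in (("case",(0.50,-0.13,0.33),np.arctan2(.18,.98)),("lid",(0.536,0.243,0.30),np.arctan2(.18,.98))):
    q=solver.inverse_kinematics(p,R(yaw)); print(n,q)
    env.reach(p,R(yaw)); env.pause(.3)
    pic,P=cloud("wrist"); save(pic,"w_%s.png"%n); np.save("w_%s.npy"%n,P)
    for k in (("lid","lid_bar") if n=="lid" else ("case","case_sill","case_home")):
        for r in tip_of("wrist",k)[:2]: print(k,np.array(r["at"]),round(r["score"],2))
    print(env.sense()["t"],np.array(env.sense()["ee_pos"]))
E
python3 - <<'E'
import cv2,numpy as np
a=np.hstack([cv2.imread('pics/w_%s.png'%n) for n in ('case','lid')]); cv2.imwrite('pics/both.png',cv2.resize(a,(800,300)))
E
```

```text
{'intrinsics': array([[356.9493,   0.    , 320.328 ],
       [  0.    , 356.9493, 241.09  ],
       [  0.    ,   0.    ,   1.    ]]), 'T_tool_cam': array([[-0.0002,  0.9644,  0.2643,  0.0738],
       [ 1.    ,  0.0001,  0.0003, -0.0008],
       [ 0.0003,  0.2643, -0.9644, -0.1704],
       [ 0.    ,  0.    ,  0.    ,  1.    ]])}
case [ 0.5485  0.1681 -0.4051  1.7603  0.0701  1.2273 -1.2642]
case [ 0.5095 -0.1724  0.0001] 0.66
case [ 0.7564 -0.2533  0.    ] 0.63
case_sill [ 0.4976 -0.0839  0.0472] 0.91
case_home [ 0.5145 -0.1729  0.053 ] 0.88
3.6417 [ 0.5    -0.1301  0.33  ]
lid [ 0.0307  0.3739 -0.6669  1.6263  0.2425  1.2258 -2.0743]
lid [ 0.2681  0.2235 -0.0034] 0.85
lid [0.5373 0.2492 0.0024] 0.79
lid_bar [0.5355 0.2457 0.0152] 0.8
5.4917 [0.5361 0.2427 0.3   ]
```

View pics/both.png

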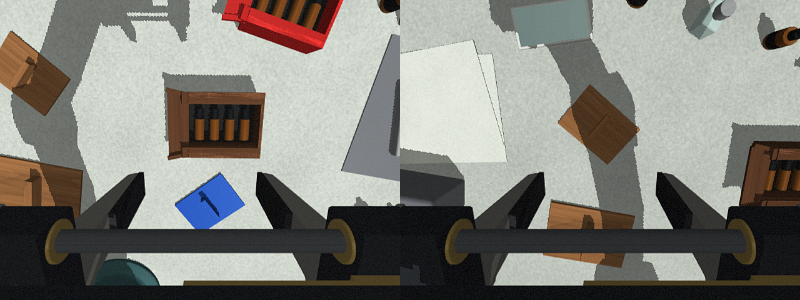

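The pair shows the case at left, with its sill end to the left and about square to the tool (centre px ~(215,125)). The lid is at right, px (598,123), turned about 40°, with its bar up. Next I fit both from depth.

```bash
cat > fit.py <<'E'
from h import *
def rect(P,c,r,z0,z1):
    m=(np.hypot(P[...,0]-c[0],P[...,1]-c[1])<r)&(P[...,2]>z0)&(P[...,2]<z1)
    m=cv2.morphologyEx(m.astype(np.uint8),cv2.MORPH_OPEN,np.ones((3,3)))>0
    Q=P[m]; rc=cv2.minAreaRect((Q[:,:2]*1000).astype(np.float32)); b=cv2.boxPoints(rc)/1000
    e=[b[1]-b[0],b[2]-b[1]]; e.sort(key=np.linalg.norm)
    l=e[1]; return np.array(rc[0])/1000,[np.linalg.norm(x) for x in e],np.degrees(np.arctan2(l[1],l[0]))%180,np.median(Q[:,2]),len(Q)
if __name__=="__main__":
    for f in ("top1","scene1","w_lid"):
        P=np.load(f+".npy")
        print(f,"plate",rect(P,(.536,.244),.1,.003,.05)); print(f,"bar",rect(P,(.536,.244),.06,.018,.05))
    for f in ("top1","scene1","w_case"):
        P=np.load(f+".npy"); print(f,"case",rect(P,(.508,-.155),.13,.042,.075))
        print(f,"case>55",rect(P,(.508,-.155),.13,.0545,.075))
E
python3 fit.py
```

```text
top1 plate (array([0.5383, 0.2464]), [np.float32(0.10675485), np.float32(0.14227785)], np.float32(59.522125), np.float64(0.007324622486713839), 1808)
top1 bar (array([0.5371, 0.2464]), [np.float32(0.013629682), np.float32(0.059533555)], np.float32(148.40327), np.float64(0.030203114221542204), 143)
scene1 plate (array([0.5382, 0.2435]), [np.float32(0.10950772), np.float32(0.13973077)], np.float32(59.23575), np.float64(0.00650490327139519), 2203)
scene1 bar (array([0.5389, 0.2435]), [np.float32(0.012130335), np.float32(0.06358033)], np.float32(148.90668), np.float64(0.029671202522118745), 144)
w_lid plate (array([0.5347, 0.2457]), [np.float32(0.104820855), np.float32(0.14031939)], np.float32(59.05639), np.float64(0.0064427755045234625), 8366)
w_lid bar (array([0.5351, 0.2456]), [np.float32(0.012276528), np.float32(0.060211975)], np.float32(149.18604), np.float64(0.030298926907090434), 488)
top1 case (array([ 0.5103, -0.1557]), [np.float32(0.14271636), np.float32(0.19050278)], np.float32(99.77384), np.float64(0.0618290731684763), 2581)
top1 case>55 (array([ 0.5124, -0.1557]), [np.float32(0.14074564), np.float32(0.18962288)], np.float32(100.45912), np.float64(0.06525602182389312), 1537)
scene1 case (array([ 0.5124, -0.1577]), [np.float32(0.15054451), np.float32(0.18929309)], np.float32(99.71893), np.float64(0.059167223280021775), 3676)
scene1 case>55 (array([ 0.5129, -0.1578]), [np.float32(0.15054391), np.float32(0.18911085)], np.float32(99.984924), np.float64(0.06476360614758248), 2037)
w_case case (array([ 0.508 , -0.1561]), [np.float32(0.14363192), np.float32(0.18952921)], np.float32(99.53665), np.float64(0.06418072098845257), 9018)
w_case case>55 (array([ 0.5079, -0.1561]), [np.float32(0.14358436), np.float32(0.18952921)], np.float32(99.536644), np.float64(0.06522848840203338), 5595)
```

Fits match the known sizes: lid at (0.535, 0.2457) with its y axis at 59.1°, case origin about (0.511, -0.174) with y at 99.6°. I'll refine the case axes and plan the grasp, checking IK along the path.

```bash
cat >> h.py <<'E'
def R(deg):
    c,s=np.cos(np.radians(deg)),np.sin(np.radians(deg)); return np.array([[c,s,0],[s,-c,0],[0,0,-1.]])
def st(tag=""):
    s=env.sense(); print(tag,round(s["t"],2),"p",np.array(s["ee_pos"]),"F",np.array(s["wrist_force"]).round(1),"M",np.array(s["moment"]).round(2),"w",round(s["gripper_width"],4),"gf",round(s["grasp_force"],1)); return s
E
python3 - <<'E'
from h import *
# refine case: lips/walls, case frame
a=np.radians(99.54); d=np.array([np.cos(a),np.sin(a)]); ex=np.array([d[1],-d[0]])
for f in ("w_case","top1"):
    P=np.load(f+".npy"); o=np.array([.511,-.1738])
    x=(P[...,:2]-o)@ex*1000; y=(P[...,:2]-o)@d*1000; z=P[...,2]*1000
    for y0 in (-60,-30,0,30,55):
        m=(abs(y-y0)<8)&(z>60)&(z<75)&(abs(x)<80); xs=np.sort(x[m]); n=xs[xs<0]; p=xs[xs>0]
        print(f,y0,n[[0,-1]],p[[0,-1]])
    for x0 in (-45,0,45):
        m=(abs(x-x0)<6)&(z>47)&(abs(y)<130)&(z<75); print(f,"x",x0,"y",y[m].min(),y[m].max())
for n,p,y in (("lid",(.535,.2457,.1),-30.9),("lid",(.535,.2457,.008),-30.9),("lid2",(.535,.2457,.008),149.1),("sill",(.485,-.01,.1),9.6),("sill2",(.485,-.01,.1),189.6),("home",(.511,-.174,.06),9.6)):
    q=solver.inverse_kinematics(p,R(y)); print(n,None if q is None else np.array(q))
E
```

```text
w_case -60 [-63.7647 -41.8195] [43.9933 65.0815]
w_case -30 [-64.1318 -41.8344] [43.6313 65.7409]
w_case 0 [-64.7109 -42.1256] [44.274  65.3691]
w_case 30 [-63.712  -42.2544] [43.8204 64.954 ]
w_case 55 [-64.2215 -42.3732] [43.503  64.5641]
w_case x -45 y -76.51905432068041 110.78023459398042
w_case x 0 y -76.35489339794282 110.91674597909685
w_case x 45 y -76.45459882642722 111.12668512296952
top1 -60 [-61.567  -39.8981] [46.2984 68.418 ]
top1 -30 [-61.4807 -38.9136] [45.9742 68.5305]
top1 0 [-61.931 -39.674] [46.1947 69.0307]
top1 30 [-61.877  -39.4367] [46.5511 68.8843]
top1 55 [-61.8411 -39.685 ] [45.1295 68.5632]
top1 x -45 y -76.55054219502561 111.9729728629532
top1 x 0 y -77.30068020215971 111.75772780919982
top1 x 45 y -75.23418474141388 112.14778656544057
lid [-0.1449  0.5564 -0.4494  1.8215  0.3148  0.8346 -2.859 ]
lid [-0.2271  0.6796 -0.3422  1.8574  0.3494  0.6636 -2.8871]
lid2 [ 0.1623  0.8877 -0.9105  1.8321  0.8992  0.8987 -0.1532]
sill [ 0.421   0.4275 -0.5613  2.0618  0.3335  0.7398 -1.7525]
sill2 [ 0.8418  0.697  -1.1561  2.0401  0.8033  0.9552  0.9913]
home [ 0.6967  0.5746 -0.545   1.954   0.436   0.7304 -1.5114]
```

Run:
```python
from h import *
effector.release()
env.reach((.535,.2457,.10),R(-30.9)); 
env.movel((.535,.2457,.03),rate=.15); env.movel((.535,.2457,.0085),rate=.05); st("down")
effector.grasp(30); st("grip")
env.movel((.535,.2457,.16),rate=.15); env.pause(.2); st("lift")
p=np.array([.512,-.1738])+.20*np.array([np.cos(np.radians(99.5)),np.sin(np.radians(99.5))])
env.reach((p[0],p[1],.16),R(9.5)); env.pause(.3); st("sill")
pic,P=cloud("wrist"); save(pic,"held.png"); np.save("held.npy",P)
```

```text
down 7.72 p [0.5349 0.2457 0.0082] F [ 0.6 -0.1  0. ] M [ 0.02 -0.05 -0.03] w 0.0919 gf 0.0
grip 8.91 p [0.535  0.2457 0.0085] F [ 0.   0.4 -0.6] M [ 0.08  0.07 -0.02] w 0.012 gf 30.0
lift 10.27 p [0.5345 0.2456 0.1591] F [-0.3  0.4 -1.7] M [ 0.06 -0.01  0.04] w 0.0115 gf 30.0
sill 11.57 p [0.4792 0.0243 0.1599] F [-0.7  0.2 -0.8] M [-0.02  0.01 -0.02] w 0.0117 gf 30.0
```

View pics/held.png

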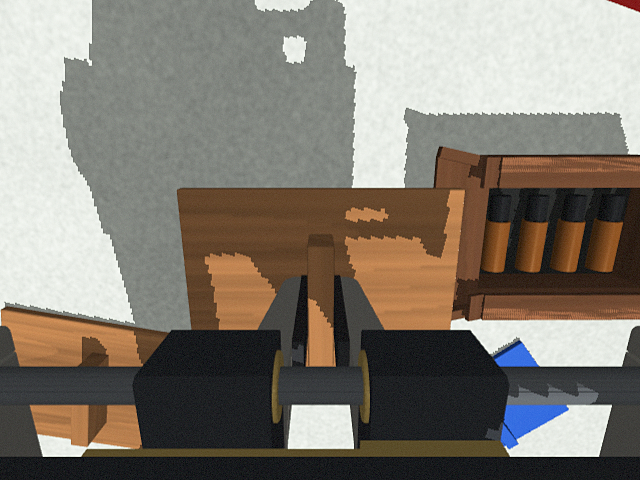

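The lid is held level. Its far edge is at row ~188, between columns 180 and 465, with the case's sill behind it at columns 435–490. Next I fit the lid in the tool frame and the case in the same picture.

Run:
```python
from h import *
P=np.load("held.npy"); a=np.radians(99.5); d=np.array([np.cos(a),np.sin(a)]); ex=np.array([d[1],-d[0]])
o=np.array([.512,-.1738]); t=np.array([.4792,.0243])
X=(P[...,:2]-o)@ex*1000; Y=(P[...,:2]-o)@d*1000; Z=P[...,2]*1000
tx,ty=(t-o)@ex*1000,(t-o)@d*1000; print("tcp",tx,ty)
m=(abs(X-tx)<65)&(abs(Y-ty)<85)&(Z>145)&(Z<170)&(X-tx>5)
v,u=np.where(m); A=np.c_[X[m]-tx,Y[m]-ty,np.ones(m.sum())]
k=np.ones(len(A),bool)
for _ in range(4): c=np.linalg.lstsq(A[k],Z[m][k],rcond=None)[0]; k=abs(A@c-Z[m])<1.5
print("plane slopes",c,k.sum(),m.sum())
x,y=A[k,0],A[k,1]
print("x max per y",[ (yy,round(x[abs(y-yy)<4].max(),1)) for yy in (-60,-40,-20,20,40,60) if (abs(y-yy)<4).any()])
print("y ext per x",[ (xx,round(y[abs(x-xx)<3].min(),1),round(y[abs(x-xx)<3].max(),1)) for xx in (10,20,30,40,48)])
b=(abs(X-tx)<35)&(abs(Y-ty)<12)&(Z>172)&(Z<190); 
if b.any(): print("bar",(X[b]-tx).max(),(Y[b]-ty).min(),(Y[b]-ty).max(),np.median(Z[b]),b.sum())
for y0 in (40,50,60):
    q=(abs(Y-y0)<4)&(Z>61)&(Z<75)&(abs(X)<80); xs=X[q]; n=xs[xs<0];p=xs[xs>0]; print("case",y0,n.min() if len(n) else 0,n.max() if len(n) else 0,p.min(),p.max())
```

```text
tcp 0.3457629905790661 200.79673913675578
plane slopes [ -0.0016   0.0006 157.8181] 23843 24983
x max per y [(-60, np.float64(52.6)), (-40, np.float64(52.6)), (-20, np.float64(52.5)), (20, np.float64(52.5)), (40, np.float64(52.5)), (60, np.float64(52.4))]
y ext per x [(10, np.float64(-68.9), np.float64(70.8)), (20, np.float64(-69.0), np.float64(70.6)), (30, np.float64(-69.0), np.float64(70.9)), (40, np.float64(-68.9), np.float64(70.5)), (48, np.float64(-69.1), np.float64(70.6))]
bar 30.91736066805011 -11.998284858294511 11.930618851058142 181.68460360351816 3766
case 40 -66.0789015619126 -42.98847751808058 43.05854977131246 64.53429612243366
case 50 -65.70102434570335 -43.18133406493063 42.96160296793721 64.02987840407526
case 60 -65.98997328859433 -43.361035005640815 42.99858698150679 63.99953130628054
```

Lid centre is TCP + (0.5, 0.9) mm in case axes, level and aligned, with its underside 8.1 mm below the TCP. The case is centred at about x -0.5 in this frame. Now I lower it onto the sill and slide, watching the force.

```bash
cat >> h.py <<'E'
A=np.radians(99.5); D=np.array([np.cos(A),np.sin(A)]); EX=np.array([D[1],-D[0]]); O=np.array([.512,-.1738])
def at(x,y,z): return np.r_[O+EX*x/1000+D*y/1000,z/1000]   # TCP in case axes, mm
def loc(s):
    p=np.array(s["ee_pos"]); f=np.array(s["wrist_force"]); 
    return np.r_[(p[:2]-O)@EX*1000,(p[:2]-O)@D*1000,p[2]*1000], np.r_[f[:2]@EX,f[:2]@D,f[2]]
E
python3 - <<'E'
from h import *
env.movel(at(-1,170,120),R(9.5),rate=.15); env.movel(at(-1,165,62),rate=.08); env.pause(.2)
b=loc(env.sense()); print(b[0],b[1])
env.movel(at(-1,165,60),rate=.03)
for y in range(157,50,-9):
    env.movel(at(-1,y,60),rate=.06); p,f=loc(env.sense()); print(p.round(1),f.round(1),env.sense()["gripper_width"].__round__(4))
    if np.abs(f-b[1]).max()>12: print("stop"); break
print(env.sense()["t"])
pic,P=cloud("wrist"); save(pic,"slide.png"); np.save("slide.npy",P)
E
```

```text
[ -0.6372 164.9196  62.4701] [-0.3668  0.4142 -1.3191]
[ -1.  156.3  60. ] [ 0.5 -1.1 -1.3] 0.0117
[ -1.  147.4  60. ] [-1.3 -0.1 -1.6] 0.0118
[ -1.  138.5  60. ] [ 0.6 -0.2 -1.2] 0.0113
[ -1.  129.5  60. ] [-0.8  1.  -0.5] 0.0119
[ -1.1 120.5  59.9] [ 0.5  0.8 -1.6] 0.0118
[ -1.  111.5  60. ] [-0.1  0.  -0.3] 0.0117
[ -1.1 102.4  60. ] [-0.   0.9 -0.9] 0.0114
[-1.  93.5 60. ] [-0.4 -0.1 -1.1] 0.0115
[-1.  84.5 60. ] [ 1.   0.3 -0.4] 0.0117
[-1.  75.5 60. ] [ 0.3 -0.4 -0.9] 0.0115
[-1.  66.5 60. ] [-0.2 -0.2 -0.6] 0.0117
[-1.1 57.4 60. ] [ 0.1 -0.  -1.3] 0.0118
17.0083
```

View pics/slide.png

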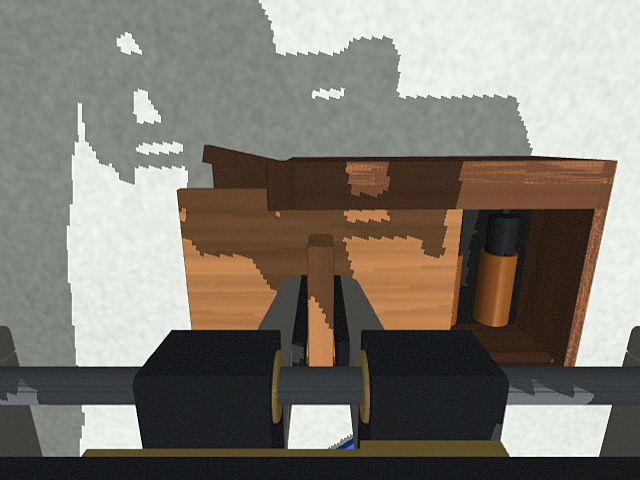

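The lid runs under the far lip (its front edge is at column 462, the stop wall at column ~600) with no contact force. I continue to the stop and press lightly.

Run:
```python
from h import *
_,b=loc(env.sense())
for y in [48,39,30,21,12,6,3,1.5,.5,-.5,-1.5,-2.5,-3.5,-4.5]:
    env.movel(at(-1,y,60),rate=.05); p,f=loc(env.sense()); print(y,p.round(1),f.round(1))
    if np.abs(f-b).max()>10: print("stop"); break
st("end")
pic,P=cloud("wrist"); np.save("home.npy",P); save(pic,"home.png")
```

```text
48 [-1.1 47.5 59.9] [ 0.9 -0.4 -1.5]
39 [-1.1 38.6 60. ] [ 0.1 -0.4 -1.1]
30 [-1.1 29.5 60. ] [-0.1 -0.5 -0.9]
21 [-1.1 20.5 60. ] [ 0.1  0.2 -0.8]
12 [-1.1 11.5 60. ] [ 0.5  0.4 -1.3]
6 [-1.   5.6 60. ] [-0.3 -0.2 -0.8]
3 [-1.   2.8 60. ] [-0.5  0.2 -1. ]
1.5 [-1.   1.4 60. ] [-0.4  0.5 -1.5]
0.5 [-1.   0.4 60. ] [ 0.8  0.1 -1.1]
-0.5 [-1.  -0.6 60. ] [ 0.   0.2 -1.8]
-1.5 [-1.1 -1.1 59.9] [-0.4  2.2 -0.8]
-2.5 [-1.2 -1.2 59.9] [-1.5  6.2  0.9]
-3.5 [-1.2 -1.1 59.9] [-1.2  7.6  2.8]
-4.5 [-1.3 -1.2 59.9] [-2.3  9.9  2.6]
end 21.01 p [ 0.5109 -0.1752  0.0599] F [-3.9  9.4  2.6] M [1.95 0.79 0.09] w 0.0118 gf 30.0
```

Contact is at y -1.1 mm, exactly where home was expected. I take the pressure off, set the lid on the ledges, let go and retreat.

Run:
```python
from h import *
env.movel(at(-1.1,-1.2,59.8),rate=.03); env.movel(at(-1.1,-1.2,58.5),rate=.02); env.pause(.2); s=st("set"); print(loc(s))
effector.release(); env.pause(.2); st("open")
env.movel(at(-1,-1,200),rate=.12)
env.movel(at(-60,20,330),rate=.25); env.pause(.3); st("up")
pic,P=cloud("wrist"); save(pic,"final.png"); np.save("final.npy",P)
X=(P[...,:2]-O)@EX*1000; Y=(P[...,:2]-O)@D*1000; Z=P[...,2]*1000
m=(abs(X)<41)&(abs(Y)<85)&(Z>46)&(Z<61)
for x0 in (-35,-20,20,35):
    k=m&(abs(X-x0)<4); print("lid y",x0,Y[k].min(),Y[k].max(),"z",np.median(Z[k&(abs(Y)<60)]))
b=(abs(X)<40)&(abs(Y)<20)&(Z>74)&(Z<90); print("bar x",X[b].min(),X[b].max(),"y",Y[b].min(),Y[b].max())
w=(abs(X)<40)&(Y<-60)&(Y>-90)&(Z>62)&(Z<70); print("stop wall y",Y[w].min(),Y[w].max())
l=(abs(Y)<60)&(abs(X)<80)&(Z>61)&(Z<70); print("lips",X[l&(X<0)].min(),X[l&(X<0)].max(),X[l&(X>0)].min(),X[l&(X>0)].max())
k=m&(abs(Y)<62)&(Z>53)&(abs(Y)>12); c=np.linalg.lstsq(np.c_[X[k],Y[k],np.ones(k.sum())],Z[k],rcond=None)[0]; print("plane",c)
```

```text
set 21.77 p [ 0.5113 -0.1751  0.0585] F [-0.5  3.5  0.6] M [0.82 0.02 0.12] w 0.012 gf 30.0
(array([-0.9067, -1.123 , 58.5036]), array([0.058 , 3.5026, 0.6063]))
open 23.2 p [ 0.5111 -0.1752  0.0585] F [-0.1 -0.3  0.5] M [ 0.01 -0.01 -0.01] w 0.0924 gf 0.0
up 25.56 p [ 0.4494 -0.1638  0.3288] F [-1.  -0.2 -0.5] M [-0.01  0.03 -0.06] w 0.0919 gf 0.0
lid y -35 -70.71412999857002 84.61902846168532 z 56.29491582896861
lid y -20 -70.65505216414847 84.93803192802532 z 56.37203446290176
lid y 20 -70.38893528145941 84.88097780491155 z 56.37883202297389
lid y 35 -70.35322904871116 84.34040493388001 z 56.37357532864057
bar x -30.266125618471282 28.776733752943816 y -6.265095718075062 5.647050257127869
stop wall y -76.55618825320052 -69.88640668064744
lips -65.07632957174002 -42.9928154303686 6.855140687204941 64.12224080921206
plane [ 0.0004  0.0006 56.3697]
```

View pics/final.png

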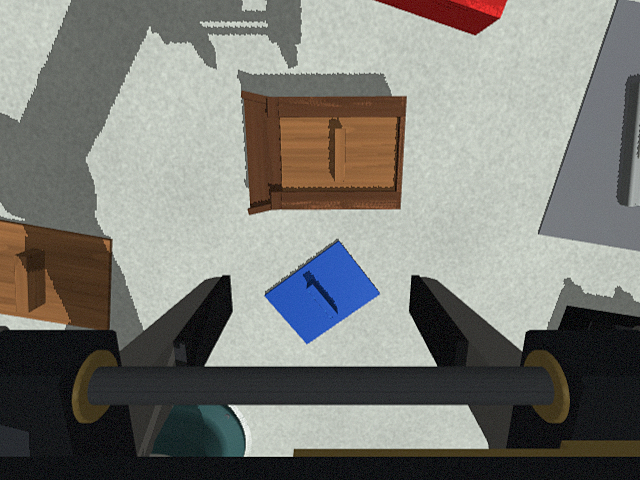

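The lid lies in both grooves (px 280–398 x 115–190), level and at z 50 underside. It is against the stop, with its bar centred within 1 mm of the case, and the gripper is clear.

```bash
python3 -c "
from h import *
print(workorder.finish_job())"
```

```text
the job is handed in; nothing more can be done
None
```

The lid is fully home in the case's grooves against the end stop, level and released; the arm only worked at the lid and the case, clear of the bottles and phone, and I handed the job in after about 26 s (no verdict was returned).

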